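# Point out the refill candle and the empty tealight cup

## Task

Show your helper which candle goes where, by pointing only: bring the fingertips, fingers pointing down, to two or three centimetres above the middle of the bare tealight candle that stands on the slate without a cup, hold still there for two seconds, then do the same above the one empty aluminium tealight cup on the mirrored tray. Touch and move nothing at all, do not come down over any other candle (the two filled tealight cups, the tall pillar candle), and finish with the hand raised, fingertips at least 20 cm above the slate.

Things in the scene. Friction and masses are not known exactly. Their poses are not given: they have to be found in the camera images.
- refill: The bare tealight candle: a flat off-white wax disc 35 mm in diameter and 14 mm high with a short dark wick (6 mm more, too thin to matter), standing on the black slate to the robot's right of the tray, without a cup. Loose, 13 g. Origin: centre of its underside, z up; top face at z = 14 mm.
- empty_cup: The empty tealight cup: a thin open aluminium cup, 39 mm across at the rim, 16 mm high, bare metal inside, standing on the mirrored tray in one of six places. Loose, 10 g. Origin: centre of its underside, z up; rim at z = 16 mm.
- full_cup_a: A filled tealight cup: the same cup with off-white wax to 3 mm below its rim and a dark wick; on the tray. Origin: centre of its underside, z up; rim at z = 16 mm. Not to be pointed at.
- full_cup_b: The other filled tealight cup, identical to the first; on the tray. Origin: centre of its underside, z up; rim at z = 16 mm. Not to be pointed at.
- pillar: Pillar candle: an off-white wax cylinder 50 mm in diameter and 70 mm high, standing on the slate. Loose. Origin: centre of its underside, z up; top at z = 70 mm. Not to be pointed at.
- tray: Mirrored tray, a fixed plate 240 mm (its x) by 300 mm (its y), 8 mm thick, with a low steel rail around the edge up to z = 16 mm. It lies on the slate (slate at world z = 0). Origin: centre of its underside, z up; its top, on which things stand, at z = 8 mm. Six things stand on it in two rows of three, 110 mm between the rows (its x), 90 mm between places in a row (its y).
- ring_cone: White porcelain ring cone, foot 52 mm across, 70 mm high; on the tray, loose. Origin: centre of its underside, z up; tip at z = 70 mm.
- spinning_top: Wooden spinning top, 46 mm across, 47 mm high with its stem, standing on its blunt foot on the tray, loose. Origin: centre of its underside, z up; stem end at z = 47 mm.
- jar: Round empty glass jar with closed stainless steel screw lid, 62 mm across, 72 mm high; on the tray, loose. Origin: centre of its underside, z up; lid top at z = 72 mm.
- matchbox: Plain cardboard matchbox lying flat on the slate, 36 mm (x) by 53 mm (y), 15 mm high, loose. Origin: centre of its underside, z up; top at z = 15 mm.
- snuffer: Steel candle snuffer lying on the slate beyond the tray, about 200 mm long along its y, 24 mm high at its bell, loose. Origin: under the middle of its handle.
Things that resemble listed ones, but are neither listed nor needed, are in the scene too. What is shaped like the ring_cone but purple is not meant.

How it is judged (in metres and radians):
On the way, in this order (a step that is already met when the one before it is completed fails the run):
1. the tool, pointing down (within 0.5 rad), dwells 1.5 s over the bare tealight candle: TCP within 20 mm of its axis, fingertips at most 50 mm above its top (horizontal distance between the grasp point and refill below 0.02 m and z of the grasp point in the frame of refill below 0.083 m and angle between the grasp point's own z axis and vertical above 2.6 rad), for 1.5 s.
2. then the tool dwells 1.5 s over the empty tealight cup in the same way (horizontal distance between the grasp point and empty_cup below 0.02 m and z of the grasp point in the frame of empty_cup below 0.085 m and angle between the grasp point's own z axis and vertical above 2.6 rad), for 1.5 s.
At the end, for the whole second after the job is handed in: After both dwells the hand is raised (TCP above 180 mm) and all ten loose things are at rest within 6 mm of where they started (height (world z) of the grasp point above 0.18 m and distance of each of empty_cup, full_cup_a, full_cup_b, ring_cone, spinning_top, jar, refill, pillar, matchbox, snuffer from where it was at the start of the episode below 0.006 m and linear speed of each of empty_cup, full_cup_a, full_cup_b, ring_cone, spinning_top, jar, refill, pillar, matchbox, snuffer below 0.02 m/s); the robot touches nothing.
It fails at once if the robot touches anything (contact force between any of the arm, the fingers and empty_cup above 0.2 N or contact force between any of the arm, the fingers and full_cup_a above 0.2 N or contact force between any of the arm, the fingers and full_cup_b above 0.2 N or contact force between any of the arm, the fingers and ring_cone above 0.2 N or contact force between any of the arm, the fingers and spinning_top above 0.2 N or contact force between any of the arm, the fingers and jar above 0.2 N or contact force between any of the arm, the fingers and refill above 0.2 N or contact force between any of the arm, the fingers and pillar above 0.2 N or contact force between any of the arm, the fingers and matchbox above 0.2 N or contact force between any of the arm, the fingers and snuffer above 0.2 N or contact force between any of the arm, the fingers and tray above 0.2 N or contact force between the fingers and anything else above 0.5 N).
It fails at once if a loose thing is moved more than 6 mm or lifted (distance of any of empty_cup, full_cup_a, full_cup_b, ring_cone, spinning_top, jar, refill, pillar, matchbox, snuffer from where it was at the start of the episode above 0.006 m).
It fails at once if the fingertips come down over another candle (TCP within 20 mm of its axis, fingertips less than 40 mm above its top) ((horizontal distance between the grasp point and full_cup_a below 0.02 m and z of the grasp point in the frame of full_cup_a below 0.075 m) or (horizontal distance between the grasp point and full_cup_b below 0.02 m and z of the grasp point in the frame of full_cup_b below 0.075 m) or (horizontal distance between the grasp point and pillar below 0.02 m and z of the grasp point in the frame of pillar below 0.129 m)).
It also fails if it takes over 45 s, if anything falls off the work surface, if the arm or the gripper's body presses on something with over 40 N, if the wrist force passes 120 N, or if a joint passes its speed limit or range.

## Robot

A 6-joint arm with a two-finger parallel gripper is mounted at the origin on the work surface. World frame = base frame: x ahead of the robot, y to its left, z up, the work surface at z = 0. Lengths are in mm, angles in rad, forces in N, time in s.
With the tool pointing down it reaches from about 275 to 875 mm from the base axis. Payload 12.5 kg.
Tool frame: the origin (TCP) lies between the finger pads, 19 mm behind the fingertips; this is the grasp point; z points along the fingers, y is the line along which they close (so a half turn about z gives the same grasp; the last joint's range is limited). The gripper opens to 85 mm and grips with 20 to 120 N. Pads are 22 mm wide; open, the fingers measure 114 mm over their backs; the gripper's body (76 mm by 85 mm) begins 54 mm behind the grasp point. The pads swing forward as they close: fully open they stand 13 mm farther back than shut.
Start: joints at [1.017, 0.351, 1.652, -0, 1.139, -0.085], TCP at [248.467, 490.662, 249.99] pointing down, gripper open.
Joint ranges: [-2.75, 2.75], [-0.79, 2.1], [0.01, 2.65], [-1.57, 4.71], [0.07, 3.14], [-2.87, 2.87]. Speed limits (rad/s): [2.22, 2.22, 2.79, 3.14, 3.14, 3.14].

## Interface

Orientations are given as a rotation vector (axis times angle).
In Python, from rig import arm, camera gives the robot as it stands.
- The arm moves only by the tool send_rows, never from a script. Its argument "rows" is a list of rows, each an object with "twist": the turn, a rotation vector about the tool's x, y, z as a fraction of full scale, a list of three; "delta_pos": the shift along the tool's x, y, z as a fraction of full scale, a list of three; "gripper": the opening, from 0 (shut) to 1 (fully open). A call has exactly 10 rows; each row shifts and turns the commanded pose from where the row before left it, along the tool's axes as they then stand; what a row does not reach is not made up. Full scale, the value 1, is 60 mm for a shift and 0.08 rad for a turn. A row lasts 1/8 s, in which the tool goes at most 62.5 mm and 10.7 degrees, less where a joint would pass 70% of its speed; a pose out of reach is approached as far as the arm can. A call with a number of a shift or a turn outside -1 to 1 is refused whole. A call with a gripper value outside its range is refused whole. The fingers move at their own pace and stop on an object; "squeeze" is the grip in N (left out, the last holds). Time passes only in rows, so rows that do not move let the fingers close, or fill a call up. It gives the time, the measured TCP pose, the force, the opening and the grip force at its end, in the units of the state.
- arm.sense(): the state, without advancing time (a new reading comes with each control period).
- camera(name): name is "scene" or "top" or "wrist"; returns a dict with "pixels" (384x512x3 uint8, red, green, blue), "fx", "fy", "cx", "cy" (pixels), "k1" (the pictures are not rectified: a ray, as slopes to the right and down, at radius r is drawn at 1 + k1 r^2 times it, then the intrinsics apply), "world_from_camera" (4x4, takes a point from camera to world coordinates); the wrist camera has in their place "tool_from_camera" (4x4, takes a point from camera to tool coordinates, whose origin is the TCP and whose axes are the flange's). Camera axes: x right, y down, z forward; pixel columns grow to the right and rows downward; lengths in mm; the calibration is good to about 2 mm. A picture is of the moment at which its call begins: read the wrist's pose just before it. There is no depth.
- arm.close_job(): hands the job in; it is judged then, once.
The state is a dict: "t": time; "q": joint angles; "dq": joint speeds; "tau": joint torques, N m; "position": TCP position; "orientation": TCP orientation; "ft_force": force on the tool from outside, world axes, zero at the start; "moment": the same for the moment, N m; "width": finger opening in mm; "finger_force": force on a finger pad.
Only numpy, scipy, OpenCV 4.12 (cv2) and the standard library are available. Lean on these libraries where they do the work, as an engineer would, in place of code of your own. Each camera call takes 0.05 s, during which the arm holds its last target. There are 200 camera calls.

## Working session

There is one attempt and no reset: what is moved stays moved. The work goes in short steps, Python scripts to look and compute and a tool call to move; the robot and the scene stay as the last step left them, time stands still between calls to the robot, and variables do not carry over. Pictures are saved under pics/ and viewed, at most 10 in all, crops included, and the job is handed in when it is done.

Besides the shell and the picture viewer there is one more tool, called after "Emit:" as name(argument=value, ...), one argument or row to a line, values as JSON. send_rows: Moves the arm, as the interface text tells. Its arguments: {"type":"object","properties":{"rows":{"type":"array"},"squeeze":{"type":"number"}},"required":["rows"]}

```bash
mkdir -p pics
python3 - <<'E'
from rig import arm,camera
import cv2,pickle
s=arm.sense();print(s['t'],s['position'],s['orientation'],s['width'])
d={}
for n in("scene","top"):
    c=camera(n);d[n]=c;cv2.imwrite(f"pics/{n}.png",cv2.resize(c["pixels"][:,:,::-1],(768,576),interpolation=cv2.INTER_CUBIC))
    print(n,c["fx"],c["fy"],c["cx"],c["cy"],c["k1"],c["world_from_camera"])
pickle.dump(d,open("d.pkl","wb"))
E
```

```text
0.0 [248.27754514 490.41562346 249.44790715] [-7.29509105e-01 -3.05532199e+00  1.73238543e-03] 85.38407150273754
scene 463.41018237774114 463.41018237774114 256.53740834520397 189.98827493882456 -0.021142509709566944 [[-7.49047063e-01  3.80393275e-01 -5.42429216e-01  1.22316769e+03]
 [ 6.62398723e-01  4.45455598e-01 -6.02326524e-01  7.14070406e+02]
 [ 1.25071716e-02 -8.10475334e-01 -5.85639227e-01  6.63687218e+02]
 [ 0.00000000e+00  0.00000000e+00  0.00000000e+00  1.00000000e+00]]
top 358.0433129215163 358.0433129215163 252.43073259706955 187.96108400764956 -0.10501376958205014 [[-4.03828610e-04 -9.73476009e-01  2.28788759e-01  4.05438781e+02]
 [-9.99998135e-01  8.25274237e-04  1.74640055e-03  3.75723899e+01]
 [-1.88889250e-03 -2.28787627e-01 -9.73474527e-01  1.05603768e+03]
 [ 0.00000000e+00  0.00000000e+00  0.00000000e+00  1.00000000e+00]]
```

View pics/scene.png

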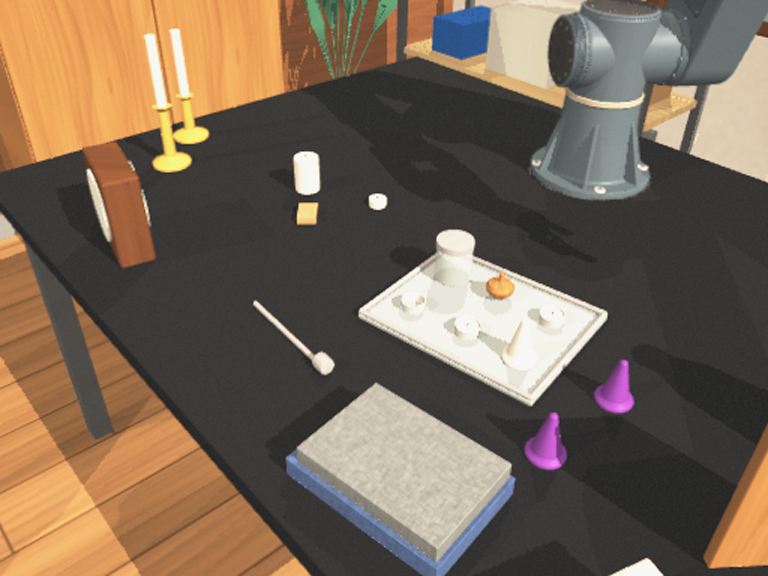

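View pics/top.png

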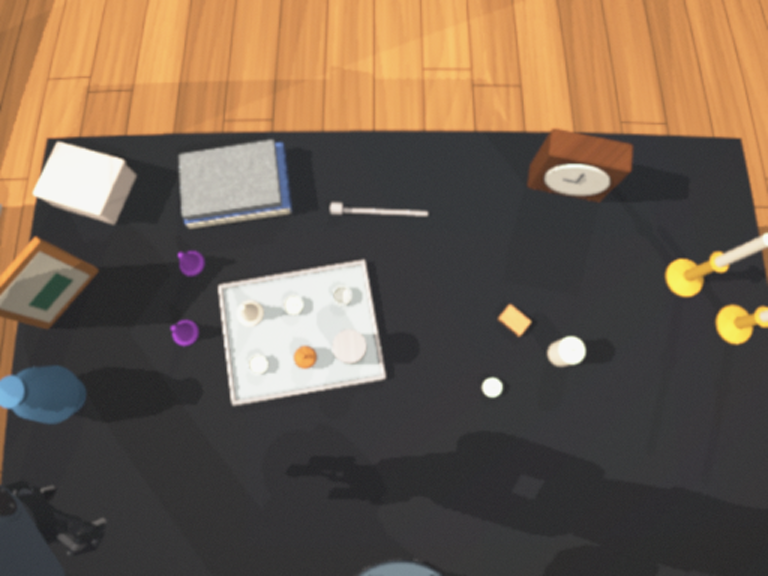

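Scene picture (pixels in the 768x576 view): tray with cups at (413,303), (467,327) and (551,318). The jar is at (455,255), the top at (500,288), the white cone at (518,345), the bare candle at (377,202) and the pillar at (306,173).

Top picture: cups at (342,294), (293,304) and (259,363), cone at (251,312), bare candle at (492,387), pillar top at (571,350) and jar lid at (349,345).

- **Could be taken for the empty cup:** the three cups above. The one at top (342,294) / scene (413,303) looks hollow.
- **Could be taken for the refill:** the bare candle at (492,387), or the pillar. The small low disc is the refill.

I'll check these in one close crop.

```bash
cat > h.py <<'E'
import numpy as np,cv2
def ray(c,u,v):
    x=np.array([(u-c["cx"])/c["fx"],(v-c["cy"])/c["fy"]]);p=x.copy()
    for _ in range(20):p=x/(1+c["k1"]*(p@p))
    return np.array([*p,1.])
def cast(c,u,v,z,T=None):
    T=c["world_from_camera"] if T is None else T
    d=T[:3,:3]@ray(c,u,v);o=T[:3,3];return (o+d*(z-o[2])/d[2])[:2]
E
python3 - <<'E'
import pickle,cv2,numpy as np
from h import *
d=pickle.load(open("d.pkl","rb"))
S=d["scene"]["pixels"][140:280,225:415,::-1];T=d["top"]["pixels"][165:275,140:270,::-1]
a=cv2.resize(S,(570*4//3,560),interpolation=cv2.INTER_CUBIC)[:, :]
b=cv2.resize(T,(650,550),interpolation=cv2.INTER_CUBIC)
cv2.imwrite("pics/cs.png",a);cv2.imwrite("pics/ct.png",b)
k=2/3
for n,t,s,z in(("cupA",(342,292),(413,297),24),("cupB",(293,302),(467,321),24),("cupC",(259,362),(551,312),24),("refill",(492,387),(377,199),14),("pillar",(572,350),(306,156),70),("jar",(349,345),(455,239),80),("box",(515,320),(308,210),15)):
    print(n,[cast(d[m],p[0]*k,p[1]*k,z).round(1) for m,p in(("top",t),("scene",s))])
m=cv2.inRange(d["top"]["pixels"][240:275,310:345],(140,)*3,(255,)*3)
u,v=np.argwhere(m).mean(0)[::-1]+(310,240);print("refill blob",u,v,(m>0).sum(),cast(d["top"],u,v,12))
E
```

```text
cupA [array([627.7, 111.5]), array([618.6, 107.9])]
cupB [array([607.7, 207.6]), array([598.7, 202.4])]
cupC [array([490.1, 269.5]), array([486.9, 269.9])]
refill [array([ 442.8, -178.2]), array([ 445.6, -175.7])]
pillar [array([ 506.9, -320. ]), array([ 505. , -319.9])]
jar [array([517. ,  93.3]), array([515.7,  92.8])]
box [array([ 572.8, -229.4]), array([ 573. , -225.6])]
refill blob 327.74149659863946 257.83673469387753 147 [ 443.38463336 -177.90926952]
```

View pics/cs.png

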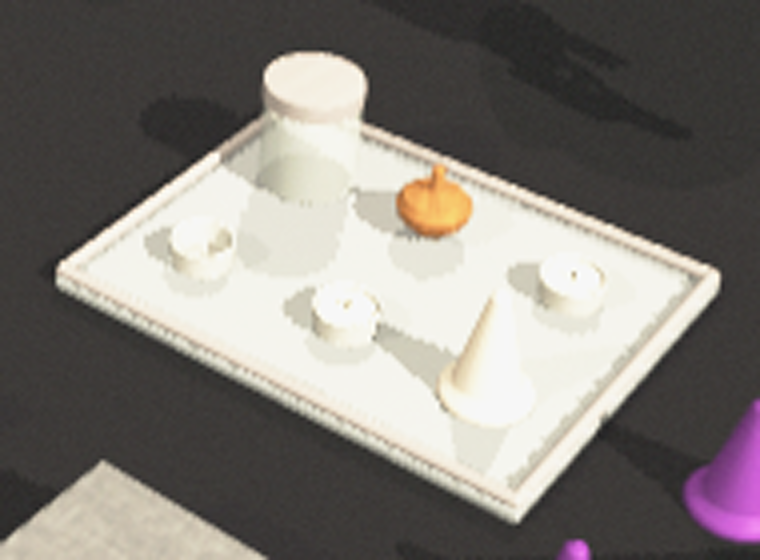

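View pics/ct.png

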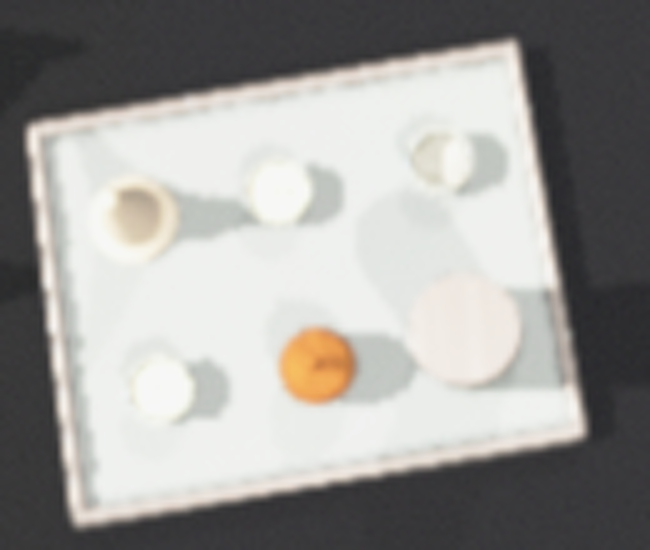

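Cup A, at top crop (442,158) and scene crop (201,242), is the empty one: hollow, shadow inside, no wick. B and C both show wax and a wick. I'll shut the gripper and travel high to above the refill at about (443,-177).

Emit:
send_rows(
  rows=[
    {"twist":[0,0,0],"delta_pos":[-0.4,-0.42,0],"gripper":0},
    {"twist":[0,0,0],"delta_pos":[-0.4,-0.42,0],"gripper":0},
    {"twist":[0,0,0],"delta_pos":[-0.4,-0.42,0],"gripper":0},
    {"twist":[0,0,0],"delta_pos":[-0.4,-0.42,0],"gripper":0},
    {"twist":[0,0,0],"delta_pos":[-0.4,-0.42,0],"gripper":0},
    {"twist":[0,0,0],"delta_pos":[-0.4,-0.42,0],"gripper":0},
    {"twist":[0,0,0],"delta_pos":[-0.4,-0.42,0],"gripper":0},
    {"twist":[0,0,0],"delta_pos":[-0.4,-0.42,0],"gripper":0},
    {"twist":[0,0,0],"delta_pos":[-0.4,-0.42,0],"gripper":0},
    {"twist":[0,0,0],"delta_pos":[-0.4,-0.42,0],"gripper":0},
  ],
)

```text
t: 1.35
position: [348.8, 156.3, 249.9]
orientation: [-0.73, -3.056, 0.0]
ft_force: [0.5, 0.2, -0.5]
width: 0.1
finger_force: 0.0
```

Emit:
send_rows(
  rows=[
    {"twist":[0,0,0],"delta_pos":[-0.4,-0.42,0],"gripper":0},
    {"twist":[0,0,0],"delta_pos":[-0.4,-0.42,0],"gripper":0},
    {"twist":[0,0,0],"delta_pos":[-0.4,-0.42,0],"gripper":0},
    {"twist":[0,0,0],"delta_pos":[-0.4,-0.42,0],"gripper":0},
    {"twist":[0,0,0],"delta_pos":[-0.4,-0.42,0],"gripper":0},
    {"twist":[0,0,0],"delta_pos":[-0.4,-0.42,0],"gripper":0},
    {"twist":[0,0,0],"delta_pos":[-0.4,-0.42,0],"gripper":0},
    {"twist":[0,0,0],"delta_pos":[-0.4,-0.42,0],"gripper":0},
    {"twist":[0,0,0],"delta_pos":[-0.4,-0.42,0],"gripper":0},
    {"twist":[0,0,0],"delta_pos":[0,0,0],"gripper":0},
  ],
)

```text
t: 2.6
position: [439.1, -144.0, 249.6]
orientation: [-0.733, -3.054, 0.0]
ft_force: [0.2, -0.3, -0.4]
width: -0.4
finger_force: 0.0
```

```bash
cat >> h.py <<'E'
from scipy.spatial.transform import Rotation as Rot
def delta(s,p):
    return (Rot.from_rotvec(s["orientation"]).as_matrix().T@(np.array(p)-s["position"])/60).round(3)
def wristT(s,c):
    T=np.eye(4);T[:3,:3]=Rot.from_rotvec(s["orientation"]).as_matrix();T[:3,3]=s["position"];return T@c["tool_from_camera"]
E
python3 - <<'E'
from rig import arm,camera
from h import *
import pickle
s=arm.sense();c=camera("wrist");T=wristT(s,c)
print(s["t"],s["position"],s["orientation"],s["width"],delta(s,(444,-177,60)))
cv2.imwrite("pics/w1.png",c["pixels"][:,:,::-1])
m=cv2.inRange(c["pixels"],(130,)*3,(255,)*3)
n,_,st,ce=cv2.connectedComponentsWithStats(m)
for i in range(1,n):
    if st[i,4]>150:print(st[i],ce[i].round(1),cast(c,*ce[i],13,T).round(1))
d=pickle.load(open("d.pkl","rb"))
print("cup",cast(d["top"],140+442/5,165+158/5,22),cast(d["scene"],225+201/4,140+242/4,24))
E
```

```text
2.6 [ 439.12298721 -144.03030575  249.61032275] [-7.32925479e-01 -3.05439345e+00  1.04445202e-04] -0.39708203891134397 [-0.323 -0.452  3.16 ]
[  373    28   139   226 16313] [458.6 146.3] [536.6 121.7]
[220 169  25  26 510] [232.1 181.8] [ 440.7 -178.1]
[240 228  11  36 308] [245.5 244.3] [ 534.5 -205.9]
[257 228  12  36 305] [261.7 244.2] [ 545.5 -184.3]
[ 141  242   49   45 1167] [165.2 262.2] [ 505.8 -330.4]
[495 287  17  14 152] [503.  293.4] [810.4 130.7]
[422 296  58  23 229] [449.6 306.9] [792.6  42.3]
cup [622.3250056  110.37543673] [625.31700804 114.70999494]
```

View pics/w1.png

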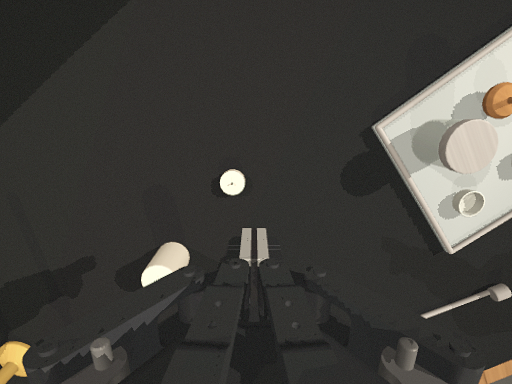

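Wrist view: the bare candle with its wick is at (232,182), cast to (441,-178), and agrees with the top camera. The pillar is at (165,262), well away. The cup at (471,203) on the tray is clearly hollow. Now centring and coming down.

Emit:
send_rows(
  rows=[
    {"twist":[0,0,0],"delta_pos":[-0.155,-0.24,0],"gripper":0},
    {"twist":[0,0,0],"delta_pos":[-0.155,-0.24,0],"gripper":0},
    {"twist":[0,0,0],"delta_pos":[0,0,0.5],"gripper":0},
    {"twist":[0,0,0],"delta_pos":[0,0,0.5],"gripper":0},
    {"twist":[0,0,0],"delta_pos":[0,0,0.5],"gripper":0},
    {"twist":[0,0,0],"delta_pos":[0,0,0.5],"gripper":0},
    {"twist":[0,0,0],"delta_pos":[0,0,0.4],"gripper":0},
    {"twist":[0,0,0],"delta_pos":[0,0,0.3],"gripper":0},
    {"twist":[0,0,0],"delta_pos":[0,0,0.25],"gripper":0},
    {"twist":[0,0,0],"delta_pos":[0,0,0.15],"gripper":0},
  ],
)

```text
t: 3.9
position: [442.5, -176.8, 63.3]
orientation: [-0.73, -3.055, -0.0]
ft_force: [-0.7, 0.5, 0.1]
width: -0.2
finger_force: 0.0
```

Emit:
send_rows(
  rows=[
    {"twist":[0,0,0],"delta_pos":[0,0,0],"gripper":0},
    {"twist":[0,0,0],"delta_pos":[0,0,0],"gripper":0},
    {"twist":[0,0,0],"delta_pos":[0,0,0],"gripper":0},
    {"twist":[0,0,0],"delta_pos":[0,0,0],"gripper":0},
    {"twist":[0,0,0],"delta_pos":[0,0,0],"gripper":0},
    {"twist":[0,0,0],"delta_pos":[0,0,0],"gripper":0},
    {"twist":[0,0,0],"delta_pos":[0,0,0],"gripper":0},
    {"twist":[0,0,0],"delta_pos":[0,0,0],"gripper":0},
    {"twist":[0,0,0],"delta_pos":[0,0,0],"gripper":0},
    {"twist":[0,0,0],"delta_pos":[0,0,0],"gripper":0},
  ],
)

```text
t: 5.15
position: [442.5, -176.6, 64.0]
orientation: [0.73, 3.056, -0.0]
ft_force: [0.0, 0.1, -0.4]
width: 0.1
finger_force: 0.0
```

Emit:
send_rows(
  rows=[
    {"twist":[0,0,0],"delta_pos":[0,0,0],"gripper":0},
    {"twist":[0,0,0],"delta_pos":[0,0,0],"gripper":0},
    {"twist":[0,0,0],"delta_pos":[0,0,0],"gripper":0},
    {"twist":[0,0,0],"delta_pos":[0,0,0],"gripper":0},
    {"twist":[0,0,0],"delta_pos":[0,0,0],"gripper":0},
    {"twist":[0,0,0],"delta_pos":[0,0,0],"gripper":0},
    {"twist":[0,0,0],"delta_pos":[0,0,0],"gripper":0},
    {"twist":[0,0,0],"delta_pos":[0,0,0],"gripper":0},
    {"twist":[0,0,0],"delta_pos":[0,0,0],"gripper":0},
    {"twist":[0,0,0],"delta_pos":[0,0,0],"gripper":0},
  ],
)

```text
t: 6.4
position: [442.5, -176.6, 64.0]
orientation: [-0.73, -3.056, -0.0]
ft_force: [-1.1, -0.7, 0.2]
width: 0.1
finger_force: 0.0
```

Run:
```python
from rig import arm,camera
from h import *
s=arm.sense();c=camera("wrist");print(s["t"],s["position"])
cv2.imwrite("pics/w2.png",c["pixels"][:,:,::-1])
```

```text
6.4 [ 442.52151358 -176.57741699   63.97425537]
```

View pics/w2.png

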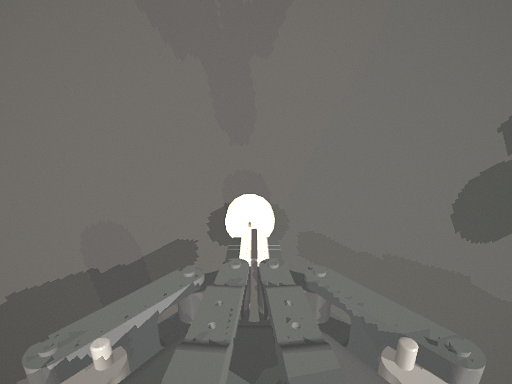

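The fingertips sit right over the candle at (250,218), about 31 mm above its top. I'll come down 6 mm, hold two seconds, then raise and cross towards the cup.

Emit:
send_rows(
  rows=[
    {"twist":[0,0,0],"delta_pos":[0,0,0.1],"gripper":0},
    {"twist":[0,0,0],"delta_pos":[0,0,0],"gripper":0},
    {"twist":[0,0,0],"delta_pos":[0,0,0],"gripper":0},
    {"twist":[0,0,0],"delta_pos":[0,0,0],"gripper":0},
    {"twist":[0,0,0],"delta_pos":[0,0,0],"gripper":0},
    {"twist":[0,0,0],"delta_pos":[0,0,0],"gripper":0},
    {"twist":[0,0,0],"delta_pos":[0,0,0],"gripper":0},
    {"twist":[0,0,0],"delta_pos":[0,0,0],"gripper":0},
    {"twist":[0,0,0],"delta_pos":[0,0,0],"gripper":0},
    {"twist":[0,0,0],"delta_pos":[0,0,0],"gripper":0},
  ],
)

```text
t: 7.7
position: [442.5, -176.6, 58.0]
orientation: [0.73, 3.056, -0.0]
ft_force: [-0.7, 0.2, -0.1]
width: 0.0
finger_force: 0.0
```

Emit:
send_rows(
  rows=[
    {"twist":[0,0,0],"delta_pos":[0,0,0],"gripper":0},
    {"twist":[0,0,0],"delta_pos":[0,0,0],"gripper":0},
    {"twist":[0,0,0],"delta_pos":[0,0,0],"gripper":0},
    {"twist":[0,0,0],"delta_pos":[0,0,0],"gripper":0},
    {"twist":[0,0,0],"delta_pos":[0,0,0],"gripper":0},
    {"twist":[0,0,0],"delta_pos":[0,0,0],"gripper":0},
    {"twist":[0,0,0],"delta_pos":[0,0,0],"gripper":0},
    {"twist":[0,0,0],"delta_pos":[0,0,0],"gripper":0},
    {"twist":[0,0,0],"delta_pos":[0,0,-0.3],"gripper":0},
    {"twist":[0,0,0],"delta_pos":[0,0,-0.4],"gripper":0},
  ],
)

```text
t: 8.95
position: [442.2, -176.5, 100.1]
orientation: [-0.729, -3.054, -0.0]
ft_force: [0.6, -0.1, 0.0]
width: -0.0
finger_force: 0.0
```

Emit:
send_rows(
  rows=[
    {"twist":[0,0,0],"delta_pos":[0,0,-0.5],"gripper":0},
    {"twist":[0,0,0],"delta_pos":[0,0,-0.5],"gripper":0},
    {"twist":[0,0,0],"delta_pos":[0,0,-0.5],"gripper":0},
    {"twist":[0,0,0],"delta_pos":[0,0,-0.5],"gripper":0},
    {"twist":[0,0,0],"delta_pos":[0,0,-0.4],"gripper":0},
    {"twist":[0,0,0],"delta_pos":[0,0,-0.1],"gripper":0},
    {"twist":[0,0,0],"delta_pos":[0,0.3,0],"gripper":0},
    {"twist":[0,0,0],"delta_pos":[0,0.5,0],"gripper":0},
    {"twist":[0,0,0],"delta_pos":[0,0.5,0],"gripper":0},
    {"twist":[0,0,0],"delta_pos":[0,0.5,0],"gripper":0},
  ],
)

```text
t: 10.2
position: [491.3, -79.3, 248.9]
orientation: [-0.73, -3.054, -0.0]
ft_force: [0.8, 0.8, -0.5]
width: 0.0
finger_force: 0.0
```

Emit:
send_rows(
  rows=[
    {"twist":[0,0,0],"delta_pos":[-0.1,0.5,0],"gripper":0},
    {"twist":[0,0,0],"delta_pos":[-0.1,0.5,0],"gripper":0},
    {"twist":[0,0,0],"delta_pos":[-0.1,0.5,0],"gripper":0},
    {"twist":[0,0,0],"delta_pos":[-0.1,0.5,0],"gripper":0},
    {"twist":[0,0,0],"delta_pos":[-0.1,0.5,0],"gripper":0},
    {"twist":[0,0,0],"delta_pos":[0,0.4,0],"gripper":0},
    {"twist":[0,0,0],"delta_pos":[0,0.2,0],"gripper":0},
    {"twist":[0,0,0],"delta_pos":[0,0,0],"gripper":0},
    {"twist":[0,0,0],"delta_pos":[0,0,0],"gripper":0},
    {"twist":[0,0,0],"delta_pos":[0,0,0],"gripper":0},
  ],
)

```text
t: 11.45
position: [601.9, 71.5, 250.2]
orientation: [0.731, 3.055, -0.0]
ft_force: [0.2, 0.5, -0.0]
width: 0.1
finger_force: 0.0
```

Run:
```python
from rig import arm,camera
from h import *
s=arm.sense();c=camera("wrist");T=wristT(s,c);print(s["t"],s["position"],s["orientation"])
cv2.imwrite("pics/w3.png",c["pixels"][:,:,::-1])
import pickle;pickle.dump((s,c),open("w3.pkl","wb"))
```

```text
11.45 [601.93504957  71.47908436 250.15212307] [ 7.30736455e-01  3.05526182e+00 -6.26081732e-05]
```

View pics/w3.png

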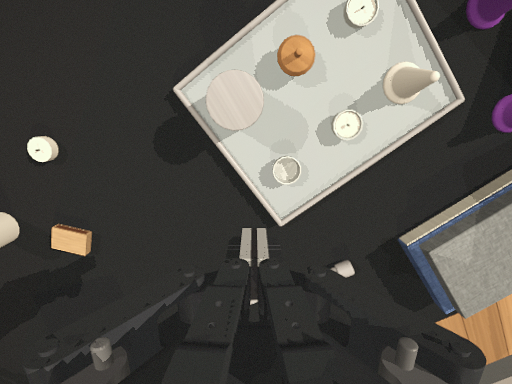

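Wrist view: the empty cup, hollow with no wick, is at (287,170). The filled cups with wicks are at (348,125) and (362,10), the jar at (236,99), the cone at (405,83) and the top at (297,55).

Run:
```python
from h import *
import pickle
s,c=pickle.load(open("w3.pkl","rb"));T=wristT(s,c)
for n,p,z in(("cup",(287,169.5),24),("B",(348,125),24),("jar",(236,99),80),("refill",(42,149),14)):print(n,cast(c,*p,z,T).round(1))
p=cast(c,287,169.5,24,T);print(delta(s,(*p,70)))
```

```text
cup [619.9 112.7]
B [602.7 207.1]
jar [514.7  95.5]
refill [ 443.8 -174. ]
[0.044 0.749 3.003]
```

Emit:
send_rows(
  rows=[
    {"twist":[0,0,0],"delta_pos":[0.02,0.4,0],"gripper":0},
    {"twist":[0,0,0],"delta_pos":[0.01,0.355,0],"gripper":0},
    {"twist":[0,0,0],"delta_pos":[0,0,0],"gripper":0},
    {"twist":[0,0,0],"delta_pos":[0,0,0.4],"gripper":0},
    {"twist":[0,0,0],"delta_pos":[0,0,0.5],"gripper":0},
    {"twist":[0,0,0],"delta_pos":[0,0,0.5],"gripper":0},
    {"twist":[0,0,0],"delta_pos":[0,0,0.5],"gripper":0},
    {"twist":[0,0,0],"delta_pos":[0,0,0.4],"gripper":0},
    {"twist":[0,0,0],"delta_pos":[0,0,0.3],"gripper":0},
    {"twist":[0,0,0],"delta_pos":[0,0,0.2],"gripper":0},
  ],
)

```text
t: 12.75
position: [620.9, 113.4, 81.2]
orientation: [-0.729, -3.055, 0.0]
ft_force: [-0.5, 0.1, 0.0]
width: 0.1
finger_force: 0.0
```

Emit:
send_rows(
  rows=[
    {"twist":[0,0,0],"delta_pos":[0,0,0.2],"gripper":0},
    {"twist":[0,0,0],"delta_pos":[0,0,0],"gripper":0},
    {"twist":[0,0,0],"delta_pos":[0,0,0],"gripper":0},
    {"twist":[0,0,0],"delta_pos":[0,0,0],"gripper":0},
    {"twist":[0,0,0],"delta_pos":[0,0,0],"gripper":0},
    {"twist":[0,0,0],"delta_pos":[0,0,0],"gripper":0},
    {"twist":[0,0,0],"delta_pos":[0,0,0],"gripper":0},
    {"twist":[0,0,0],"delta_pos":[0,0,0],"gripper":0},
    {"twist":[0,0,0],"delta_pos":[0,0,0],"gripper":0},
    {"twist":[0,0,0],"delta_pos":[0,0,0],"gripper":0},
  ],
)

```text
t: 14.0
position: [620.9, 113.3, 69.9]
orientation: [-0.73, -3.056, 0.0]
ft_force: [1.0, 0.2, -0.4]
width: -0.1
finger_force: 0.0
```

Run:
```python
from rig import arm,camera
from h import *
s=arm.sense();c=camera("wrist");print(s["t"],s["position"])
cv2.imwrite("pics/w4.png",c["pixels"][:,:,::-1])
```

```text
14.0 [620.9452823  113.33568555  69.94900211]
```

View pics/w4.png

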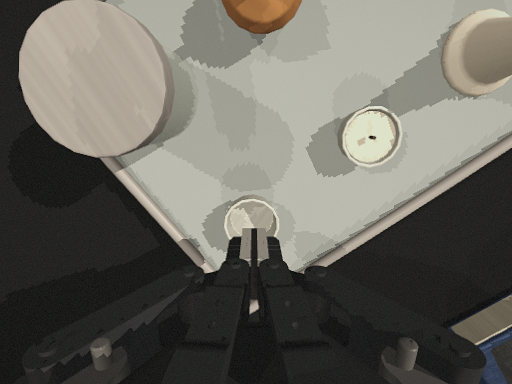

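The fingertips are over the empty cup at (252,222), about 27 mm above its rim, with nothing touched. I'll hold past two seconds, then raise.

Emit:
send_rows(
  rows=[
    {"twist":[0,0,0],"delta_pos":[0,0,0],"gripper":0},
    {"twist":[0,0,0],"delta_pos":[0,0,0],"gripper":0},
    {"twist":[0,0,0],"delta_pos":[0,0,0],"gripper":0},
    {"twist":[0,0,0],"delta_pos":[0,0,0],"gripper":0},
    {"twist":[0,0,0],"delta_pos":[0,0,0],"gripper":0},
    {"twist":[0,0,0],"delta_pos":[0,0,0],"gripper":0},
    {"twist":[0,0,0],"delta_pos":[0,0,0],"gripper":0},
    {"twist":[0,0,0],"delta_pos":[0,0,0],"gripper":0},
    {"twist":[0,0,0],"delta_pos":[0,0,0],"gripper":0},
    {"twist":[0,0,0],"delta_pos":[0,0,0],"gripper":0},
  ],
)

```text
t: 15.3
position: [621.0, 113.3, 70.0]
orientation: [-0.73, -3.056, 0.0]
ft_force: [-0.4, -0.3, -0.7]
width: 0.3
finger_force: 0.0
```

Emit:
send_rows(
  rows=[
    {"twist":[0,0,0],"delta_pos":[0,0,0],"gripper":0},
    {"twist":[0,0,0],"delta_pos":[0,0,0],"gripper":0},
    {"twist":[0,0,0],"delta_pos":[0,0,-0.3],"gripper":0},
    {"twist":[0,0,0],"delta_pos":[0,0,-0.5],"gripper":0},
    {"twist":[0,0,0],"delta_pos":[0,0,-0.5],"gripper":0},
    {"twist":[0,0,0],"delta_pos":[0,0,-0.5],"gripper":0},
    {"twist":[0,0,0],"delta_pos":[0,0,-0.5],"gripper":0},
    {"twist":[0,0,0],"delta_pos":[0,0,-0.5],"gripper":0},
    {"twist":[0,0,0],"delta_pos":[0,0,-0.4],"gripper":0},
    {"twist":[0,0,0],"delta_pos":[0,0,-0.2],"gripper":0},
  ],
)

```text
t: 16.55
position: [621.2, 113.4, 276.5]
orientation: [0.729, 3.053, 0.001]
ft_force: [-0.9, -0.8, -1.1]
width: -0.2
finger_force: 0.0
```

Emit:
send_rows(
  rows=[
    {"twist":[0,0,0],"delta_pos":[0,0,0],"gripper":0},
    {"twist":[0,0,0],"delta_pos":[0,0,0],"gripper":0},
    {"twist":[0,0,0],"delta_pos":[0,0,0],"gripper":0},
    {"twist":[0,0,0],"delta_pos":[0,0,0],"gripper":0},
    {"twist":[0,0,0],"delta_pos":[0,0,0],"gripper":0},
    {"twist":[0,0,0],"delta_pos":[0,0,0],"gripper":0},
    {"twist":[0,0,0],"delta_pos":[0,0,0],"gripper":0},
    {"twist":[0,0,0],"delta_pos":[0,0,0],"gripper":0},
    {"twist":[0,0,0],"delta_pos":[0,0,0],"gripper":0},
    {"twist":[0,0,0],"delta_pos":[0,0,0],"gripper":0},
  ],
)

```text
t: 17.8
position: [621.0, 113.4, 274.0]
orientation: [0.73, 3.056, 0.0]
ft_force: [0.4, 0.1, 0.5]
width: 0.0
finger_force: 0.0
```

```bash
python3 -c "
from rig import arm
s=arm.sense();print(s['t'],s['position'])
if s['position'][2]>225: print(arm.close_job())"
```

```text
17.8 [620.97913796 113.37726844 274.01251087]
the job is handed in; nothing more can be done
None
```

I pointed at the bare tealight candle and then at the empty cup, holding over two seconds at each with no contact seen in the force readings, then raised the fingertips to about 25 cm and handed the job in at 17.8 s; no verdict was returned.

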